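Fit a surge-arrester cartridge in the holder whose catch holds

ROBOT

A 7-joint arm with a two-finger parallel gripper is mounted at the origin on the work surface. World frame = base frame: x ahead of the robot, y to its left, z up, the work surface at z = 0. Lengths are in m, angles in rad, forces in N, time in s.
With the tool pointing down it reaches from about 0.425 to 0.95 m from the base axis. Payload 16.7 kg.
Tool frame: the origin (TCP) lies on the mounting face of the last link; the fingertips stand 199 mm ahead of it and the grasp point (between the pads) lies 180 mm ahead of it (robot.grip_point_offset is the distance from the TCP to the grasp point, in m); z points along the fingers, y is the line along which they close (so a half turn about z gives the same grasp; the last joint's range is limited). The gripper opens to 94 mm and grips with 3 to 60 N. Pads are 16 mm wide; open, the fingers measure 119 mm over their backs; the gripper's body (75 mm by 177 mm) begins 78 mm behind the grasp point.
Start: joints at [-1.26, 0.426, 0.074, 1.606, -0.034, 1.111, -0.067], TCP at [0.3, 0.605, 0.405] pointing down, gripper open.
Joint ranges: [-2.85, 2.85], [-0.5, 2.14], [-1.23, 1.37], [0.21, 2.46], [-1.02, 4.16], [0.16, 2.05], [-2.73, 2.73]. Speed limits (rad/s): [1.89, 1.89, 2.39, 2.39, 3.01, 3.01, 3.01].

INTERFACE

Orientations are given as a 3x3 rotation matrix whose columns are the frame's x, y, z axes.
In Python, from rig import robot gives the robot as it stands.
- The arm moves only by the tool apply_moves, never from a script. Its argument "series" is a list of rows, each an object of numbers: "x", "y", "z": the shift along the tool's x, y, z in mm; "roll": the turn about the tool's z in rad. In form: [{"x": .., "y": .., "z": .., "roll": ..}, ...]. A call has 1 to 10 rows; each row shifts and turns the commanded pose from where the row before left it, along the tool's axes as they then stand; what a row does not reach is not made up. A row lasts 1/10 s, in which the tool goes at most 50 mm and 8.59 degrees, less where a joint would pass 70% of its speed; a pose out of reach is approached as far as the arm can. A call with a gripper value outside its range is refused whole. "fingers" is the finger opening in mm, from 0 to 94, set as the call begins (left out, the last holds). The fingers move at their own pace and stop on an object; "newtons" is the grip in N (left out, the last holds). Time passes only in rows, so rows that do not move let the fingers close. It gives the time, the measured TCP pose, the force, the opening and the grip force at its end, in the units of the state.
- robot.state(): the state, without advancing time (a new reading comes with each control period).
- robot.read_camera(name): name is "scene" or "top" or "wrist"; returns a dict with "color" (384x512x3 uint8, red, green, blue), "fx", "fy", "cx", "cy" (pixels), "position" and "orientation" of the camera in the world; the wrist camera has in their place "mount" (4x4, takes a point from camera to tool coordinates, whose origin is the TCP and whose axes are the flange's). Camera axes: x right, y up, looking along -z (the intrinsics and any distortion apply to the point x, -y, -z); pixel columns grow to the right and rows downward; lengths in m; the calibration is good to about 2 mm. A picture is of the moment at which its call begins: read the wrist's pose just before it. There is no depth.
- robot.close_job(): hands the job in; it is judged then, once.
The state is a dict: "t": time; "joint_pos": joint angles; "joint_vel": joint speeds; "joint_efforts": joint torques, N m; "eef_pos": TCP position; "tool_rot": TCP orientation; "force": force on the tool from outside, world axes, zero at the start; "torque": the same for the moment, N m; "grip_width": finger opening in m; "finger_force": force on a finger pad.
Only numpy, scipy, OpenCV 4.12 (cv2) and the standard library are available. Lean on these libraries where they do the work, as an engineer would, in place of code of your own. Each camera call takes 0.05 s, during which the arm holds its last target. There are 200 camera calls.

TASK

Fit the surge-arrester cartridge into one of the three old holders on the rail plate: push it straight down until its holder's spring catches click and it sits fully home, then prove the catches with a steady upward tug of about 10 N, held for half a second. Only one holder is in order: a tired one lets the cartridge out under a much lighter tug, and a seized one does not click even at a push of 18 N, so in either case take the cartridge out and try another holder. Never push or pull the cartridge with more than 30 N; leave it fully home and let go of in the holder that held the tug, and leave the other things on the desk where they are.

Things in the scene. Friction and masses are not known exactly. Their poses are not given: they have to be found in the camera images.
- plate: mounting plate, bare steel, 160 x 290 x 3 mm, lying on the desk and fixed; origin at the centre of its underside, x across the rail, y along the rail, z up. A top-hat rail runs along y in the middle; on it stand three equal grey arrester holders side by side 54 mm apart, with low terminal blocks (top 54 mm over the desk) at both ends of the row.
- way_1 (a point): centre of the pocket floor of the holder at the row's +y end (plate frame), 32 mm over the desk, axes as the plate's. Holder: 90 mm (x) by 44 mm (y). Pocket: 1 mm of play on every side of the cartridge; end blocks 46 mm apart in x, tops 31 mm over the floor; cheeks 36 mm apart in y, tops 21 mm over it; mouth edges bevelled by 4 mm (x) and 3.5 mm (y).
- way_2 (a point): the same point of the middle holder (same shape). In all, a rounded spring catch in each end block reaches 4 mm into the pocket, 15 mm over its floor. Going down, the cartridge meets the catches with its underside 15 mm over the floor, is past them at 4 mm and fully home on the floor; tugged, it then rises about 2 mm freely before the catches bear.
- way_3 (a point): the same point of the holder at the row's -y end (same shape). The holder in order clicks in at a push of 9 to 14 N and lets go only above a tug of 15 N; the tired one clicks in below 5 N and lets go below 7 N; the seized one stops the cartridge about 14 mm short of the floor. Which is which cannot be seen and changes from run to run.
- cartridge: the arrester cartridge, a loose black plastic block 44 mm (its x) by 34 mm (its y) by 64 mm high, 180 g, standing upright on the desk; origin at the centre of its underside. Its foot is bevelled at both x ends and above the foot each x end has a notch for a catch. It fits with its 44 mm side along the plate's x, either way round; fully home its top 33 mm stand above the holder's end blocks and can be gripped across the 34 mm.
- foot: the lower 20 mm of the cartridge, which plugs into the pocket; part of the cartridge, same origin and axes
- ledges: the two sloping ledges at the x ends of that foot, 9 to 13 mm over its underside, that the catches snap over and bear on; part of the cartridge, same origin and axes
- screwdriver: screwdriver lying on the desk, bystander, origin under its middle
- bottle: amber bottle, 62 mm thick and 170 mm high, bystander, origin at the centre of its underside
- sprayer: green spray bottle with white head, 80 mm thick and about 180 mm high, bystander, origin at the centre of its underside
- microphone: black hand microphone, 215 mm long, lying on the desk, bystander, origin under its middle
There are look-alikes about, which are no part of the job. What is shaped like the cartridge but blue or red is not meant.

How it is judged:
On the way, in this order (a step that is already met when the one before it is completed fails the run):
1. the cartridge is pushed fully home in a holder, under its catches (((z of cartridge in the frame of way_1 between -0.002 and 0.0014 m and horizontal distance between cartridge and way_1 below 0.004 m and angle between cartridge's own z axis and vertical below 0.1 rad) or (z of cartridge in the frame of way_2 between -0.002 and 0.0014 m and horizontal distance between cartridge and way_2 below 0.004 m and angle between cartridge's own z axis and vertical below 0.1 rad) or (z of cartridge in the frame of way_3 between -0.002 and 0.0014 m and horizontal distance between cartridge and way_3 below 0.004 m and angle between cartridge's own z axis and vertical below 0.1 rad))), for 0.1 s.
2. it is tugged upward with about 10 N (8 N at least) against the catches of a holder, which hold (((z of cartridge in the frame of way_1 between 0.0015 and 0.0045 m and horizontal distance between cartridge and way_1 below 0.004 m and angle between cartridge's own z axis and vertical below 0.1 rad and contact force between ledges and anything else above 7 N) or (z of cartridge in the frame of way_2 between 0.0015 and 0.0045 m and horizontal distance between cartridge and way_2 below 0.004 m and angle between cartridge's own z axis and vertical below 0.1 rad and contact force between ledges and anything else above 7 N) or (z of cartridge in the frame of way_3 between 0.0015 and 0.0045 m and horizontal distance between cartridge and way_3 below 0.004 m and angle between cartridge's own z axis and vertical below 0.1 rad and contact force between ledges and anything else above 7 N))), for 0.3 s.
At the end, for the whole second after the job is handed in: the cartridge stands in the holder that held the tug, upright, under its catches (its underside within 3 mm of the pocket floor, within 4 mm sideways, tilted by less than 0.1 rad), at rest and let go (((z of cartridge in the frame of way_1 between -0.002 and 0.0032 m and horizontal distance between cartridge and way_1 below 0.004 m and angle between cartridge's own z axis and vertical below 0.1 rad) or (z of cartridge in the frame of way_2 between -0.002 and 0.0032 m and horizontal distance between cartridge and way_2 below 0.004 m and angle between cartridge's own z axis and vertical below 0.1 rad) or (z of cartridge in the frame of way_3 between -0.002 and 0.0032 m and horizontal distance between cartridge and way_3 below 0.004 m and angle between cartridge's own z axis and vertical below 0.1 rad)) and linear speed of cartridge below 0.01 m/s); the robot touches nothing.
It fails at once if the cartridge is forced: its foot bears on the holder or anything else with over 80 N, summed over its contacts (well over 30 N of push or pull, or jammed askew) (contact force between foot and anything else above 80 N).
It fails at once if the screwdriver is shifted by more than 3 cm (distance of screwdriver from where it was at the start of the episode above 0.03 m).
It fails at once if the amber bottle is shifted by more than 3 cm (distance of bottle from where it was at the start of the episode above 0.03 m).
It fails at once if the spray bottle is shifted by more than 3 cm (distance of sprayer from where it was at the start of the episode above 0.03 m).
It fails at once if the microphone is shifted by more than 3 cm (distance of microphone from where it was at the start of the episode above 0.03 m).
It also fails if it takes over 72 s, if anything falls off the work surface, if the arm or the gripper's body presses on something with over 40 N, if the wrist force passes 120 N, or if a joint passes its speed limit or range.

## Working session

There is one attempt and no reset: what is moved stays moved. The work goes in short steps, Python scripts to look and compute and a tool call to move; the robot and the scene stay as the last step left them, time stands still between calls to the robot, and variables do not carry over. Pictures are saved under pics/ and viewed, at most 10 in all, crops included, and the job is handed in when it is done.

Besides the shell and the picture viewer there is one more tool, called after "Call:" as name([rows], argument=value, ...), one row to a line, values as JSON. apply_moves: Moves the arm, as the interface text tells. Its arguments: {"type":"object","properties":{"series":{"type":"array"},"fingers":{"type":"number"},"newtons":{"type":"number"}},"required":["series"]}

```bash
mkdir -p pics
cat > h.py <<'E'
import numpy as np, cv2
from rig import robot
def cam(name):
    s=robot.state(); c=robot.read_camera(name)
    if 'mount' in c:
        T=np.eye(4); T[:3,:3]=s['tool_rot']; T[:3,3]=s['eef_pos']
        M=T@np.array(c['mount']); c['position']=M[:3,3]; c['orientation']=M[:3,:3]
    return c
def ray(c,u,v):
    d=np.array(c['orientation'])@np.array([(u-c['cx'])/c['fx'],-(v-c['cy'])/c['fy'],-1.])
    return np.array(c['position']),d
def onz(c,u,v,z):
    p,d=ray(c,u,v); return p+d*(z-p[2])/d[2]
def proj(c,P):
    q=np.array(c['orientation']).T@(np.array(P)-np.array(c['position']))
    return c['cx']+c['fx']*q[0]/-q[2], c['cy']+c['fy']*q[1]/q[2]
def save(c,n): cv2.imwrite('pics/'+n,c['color'][:,:,::-1])
E
python3 - <<'E'
from h import *
import pickle
for n in('scene','top'):
    c=cam(n); print(n,{k:np.round(v,3).tolist() for k,v in c.items() if k!='color'}); save(c,n+'.png'); pickle.dump(c,open(n+'.pkl','wb'))
print(robot.state())
E
```

```text
scene {'fx': 347.584, 'fy': 347.584, 'cx': 252.592, 'cy': 191.379, 'position': [0.965, -0.365, 0.747], 'orientation': [[0.667, -0.601, 0.44], [0.745, 0.548, -0.381], [-0.012, 0.582, 0.813]]}
top {'fx': 480.906, 'fy': 480.906, 'cx': 259.332, 'cy': 195.602, 'position': [0.476, -0.043, 1.247], 'orientation': [[-0.006, 0.994, -0.112], [-1.0, -0.009, -0.02], [-0.021, 0.112, 0.994]]}
{'t': 0.1, 'joint_pos': array([-1.26050027,  0.42669967,  0.07387619,  1.60648928, -0.03411808,
        1.11081123, -0.06711465]), 'joint_vel': array([-0.00020394, -0.00264401, -0.00106689, -0.00084019, -0.00086217,
       -0.001172  , -0.00078115]), 'joint_efforts': array([ 9.50334157e-03, -9.37464952e+01,  3.67709599e+00, -4.55036509e+01,
       -4.86310828e-02,  1.68149045e-02,  2.63668954e-05]), 'eef_pos': array([0.29949442, 0.60475731, 0.40404976]), 'tool_rot': array([[-8.96110286e-01,  4.43831232e-01, -4.40310297e-04],
       [ 4.43831444e-01,  8.96109662e-01, -1.05955317e-03],
       [-7.56964773e-05, -1.14490005e-03, -9.99999342e-01]]), 'force': array([-0.55858293,  0.30285857,  1.17721898]), 'torque': array([-0.00893173, -0.00297037,  0.03346839]), 'finger_force': 0.0, 'grip_width': 0.09388310220420201}
```

View pics/scene.png

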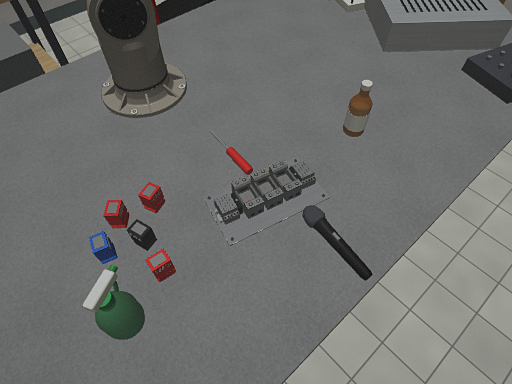

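View pics/top.png

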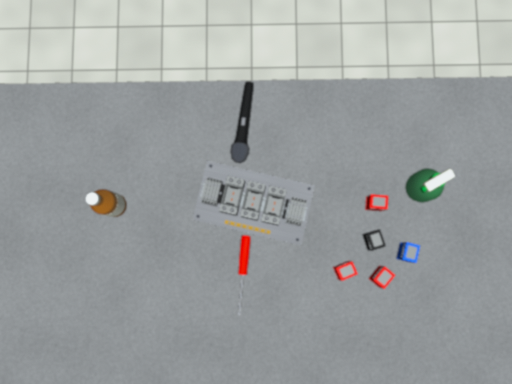

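The top view shows these candidates for the cartridge: black (375,240), blue (410,252), and red (378,202), (346,270) and (383,277). I choose the black one. The plate is around (255,202), with holders at about (232,196), (253,201) and (274,206). I'll check both in one close crop.

Run:
```python
from h import *
import pickle
t=pickle.load(open('top.pkl','rb'));s=pickle.load(open('scene.pkl','rb'))
a=cv2.resize(t['color'][220:260,350:400],(400,320),interpolation=cv2.INTER_CUBIC)
b=cv2.resize(s['color'][210:260,110:172],(400,320),interpolation=cv2.INTER_CUBIC)
d=cv2.resize(t['color'][158:248,190:320],(390,270),interpolation=cv2.INTER_CUBIC)
e=cv2.resize(s['color'][155:245,200:330],(390,270),interpolation=cv2.INTER_CUBIC)
im=np.zeros((590,800,3),np.uint8); im[:320,:400]=a; im[:320,400:]=b; im[320:,:390]=d; im[320:,400:790]=e
cv2.imwrite('pics/crop.png',im[:,:,::-1])
# black blob in top
g=t['color'].astype(int)
for (u,v,n) in((375,240,'cart'),):
    w=g[v-18:v+18,u-18:u+18]; m=((w.max(2)<60)).astype(np.uint8)
    cs,_=cv2.findContours(m,cv2.RETR_EXTERNAL,cv2.CHAIN_APPROX_NONE); k=max(cs,key=cv2.contourArea)
    r=cv2.minAreaRect(k); print(r,np.array(r[0])+[u-18,v-18]); 
print(onz(t,375,240,.064))
```

```text
((9.544248580932617, 18.33628273010254), (5.920191287994385, 15.099812507629395), 3.8140745162963867) [366.54424858 240.33628273]
[ 0.49847378 -0.30026122  0.064     ]
```

View pics/crop.png

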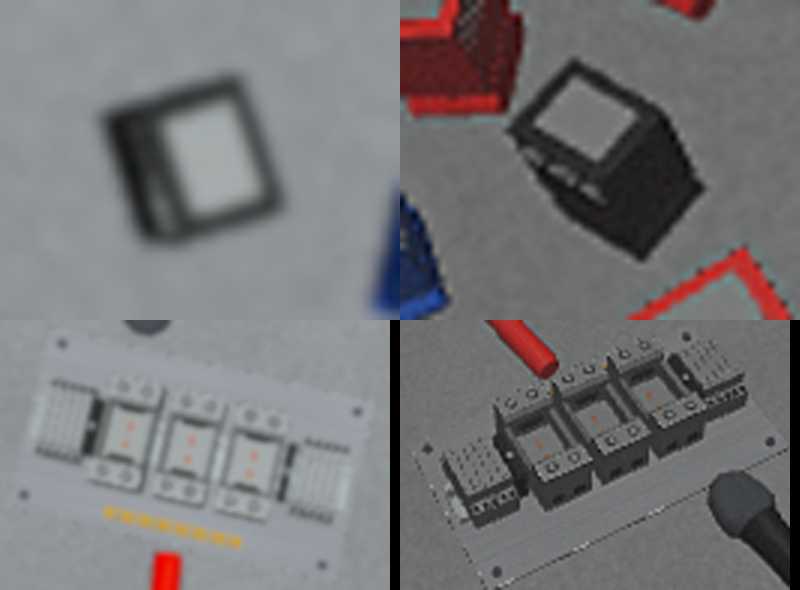

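Run:
```python
from h import *
import pickle
t=pickle.load(open('top.pkl','rb'));s=pickle.load(open('scene.pkl','rb'))
L=np.array([(165,118),(235,95),(270,185),(195,210)])/8+[350,220]-.45
P=np.array([onz(t,*p,.064) for p in L]);print('label',P.round(4),P.mean(0))
C=np.array([(62,343),(358,412),(322,565),(25,495)]);C=np.c_[190+C[:,0]/3,158+(C[:,1]-320)/3]-.3
Q=np.array([onz(t,*p,.003) for p in C]);c=Q.mean(0);print('plate',Q.round(4),c)
d=(Q[0]+Q[3]-Q[1]-Q[2])/2;print('len',np.linalg.norm(d),np.degrees(np.arctan2(d[1],d[0])))
d=(Q[0]+Q[1]-Q[2]-Q[3])/2;print('wid',np.linalg.norm(d),np.degrees(np.arctan2(d[1],d[0])))
L=np.array([(575,60),(640+20,105),(600,200),(510,130)])
c=robot.read_camera('wrist');print({k:np.round(v,3).tolist() for k,v in c.items() if k!='color'})
for n,u,v in(('bottle',100,200),('mic',240,150),('spr',425,185),('scr',244,255)):print(n,onz(t,u,v,.1 if n in('bottle','spr') else .02))
```

```text
label [[ 0.5124 -0.289   0.064 ]
 [ 0.5193 -0.3105  0.064 ]
 [ 0.4919 -0.3202  0.064 ]
 [ 0.4844 -0.2972  0.064 ]] [ 0.50198922 -0.30421078  0.064     ]
plate [[ 0.6977  0.1105  0.003 ]
 [ 0.6345 -0.1471  0.003 ]
 [ 0.5026 -0.114   0.003 ]
 [ 0.5647  0.1419  0.003 ]] [ 0.59987013 -0.00216901  0.003     ]
len 0.2643055319850763 76.288396025195
wid 0.1364064760081248 -13.694158907406415
{'fx': 283.431, 'fy': 283.431, 'cx': 260.235, 'cy': 190.582, 'mount': [[0.001, 0.969, 0.248, 0.073], [1.0, -0.001, -0.001, -0.0], [-0.001, 0.248, -0.969, 0.02], [0.0, 0.0, 0.0, 1.0]]}
bottle [0.59837232 0.3652182  0.1       ]
mic [0.73440897 0.03147028 0.02      ]
spr [ 0.62785053 -0.41562213  0.1       ]
scr [0.46364174 0.02179459 0.02      ]
```

Call:
apply_moves([
  {"x":-38,"y":-29},
  {"x":-38,"y":-29},
  {"x":-38,"y":-29},
  {"x":-38,"y":-29},
  {"x":-38,"y":-29},
  {"x":-38,"y":-29},
  {"x":-38,"y":-29},
  {"x":-38,"y":-29},
  {"x":-38,"y":-29},
  {"x":-38,"y":-29},
])

```text
schema error: expected keys x, y, z, roll
```

Call:
apply_moves([
  {"x":-38,"y":-29},
  {"x":-38,"y":-29},
  {"x":-38,"y":-29},
  {"x":-38,"y":-29},
  {"roll":-0.111},
  {"roll":-0.111},
  {"x":0},
  {"x":0},
])

```text
schema error: expected keys x, y, z, roll
```

Run:
```python
from h import *
import pickle
c=cam('wrist'); save(c,'w1.png'); pickle.dump(c,open('w1.pkl','wb'))
s=robot.state();print(s['t'],s['eef_pos'],s['tool_rot'],s['force'])
```

```text
0.2 [0.29951135 0.60478866 0.40425671] [[-8.96109190e-01  4.43833533e-01 -3.39392338e-04]
 [ 4.43833662e-01  8.96108899e-01 -7.21989556e-04]
 [-1.63106806e-05 -7.97615221e-04 -9.99999682e-01]] [-0.25275556 -0.74474883  0.46881149]
```

View pics/w1.png

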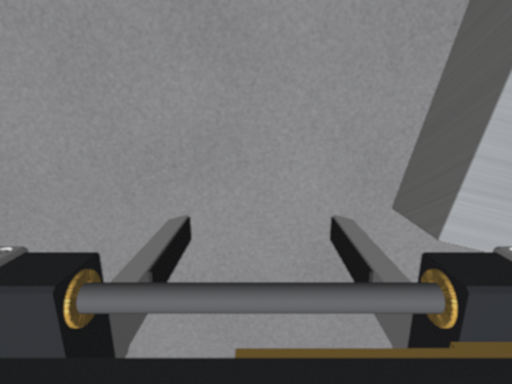

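The first two moves were refused because each row needs all four keys. The picture therefore still shows the start pose, with the fingertips at rows 215-230.

Call:
apply_moves([
  {"x":-38,"y":-29,"z":0,"roll":0},
  {"x":-38,"y":-29,"z":0,"roll":0},
  {"x":-38,"y":-29,"z":0,"roll":0},
  {"x":-38,"y":-29,"z":0,"roll":0},
  {"x":-38,"y":-29,"z":0,"roll":0},
  {"x":-38,"y":-29,"z":0,"roll":0},
  {"x":-38,"y":-29,"z":0,"roll":0},
  {"x":-38,"y":-29,"z":0,"roll":0},
  {"x":-38,"y":-29,"z":0,"roll":0},
  {"x":-38,"y":-29,"z":0,"roll":0},
])

```text
t: 1.2
eef_pos: [0.5118, 0.1744, 0.4049]
tool_rot: [[-0.896, 0.444, 0.0], [0.444, 0.896, 0.0], [-0.0, 0.0, -1.0]]
force: [0.3, 0.5, 0.6]
grip_width: 0.0941
finger_force: 0.0
```

Call:
apply_moves([
  {"x":-38,"y":-29,"z":0,"roll":0},
  {"x":-38,"y":-29,"z":0,"roll":0},
  {"x":-38,"y":-29,"z":0,"roll":0},
  {"x":-38,"y":-29,"z":0,"roll":0},
  {"x":0,"y":0,"z":0,"roll":-0.111},
  {"x":0,"y":0,"z":0,"roll":-0.111},
  {"x":0,"y":0,"z":0,"roll":0},
  {"x":0,"y":0,"z":0,"roll":0},
  {"x":0,"y":0,"z":0,"roll":0},
])

```text
t: 2.1
eef_pos: [0.596, 0.0052, 0.4047]
tool_rot: [[-0.971, 0.238, -0.0], [0.238, 0.971, 0.0], [0.0, 0.0, -1.0]]
force: [-0.0, -0.2, -1.1]
grip_width: 0.0941
finger_force: 0.0
```

Run:
```python
from h import *
import pickle
c=cam('wrist'); save(c,'w2.png'); pickle.dump(c,open('w2.pkl','wb'))
s=robot.state();print(s['t'],s['eef_pos'],s['tool_rot'],s['force'])
```

```text
2.15 [0.59602756 0.0052558  0.40472061] [[-9.71475908e-01  2.37138271e-01  2.46340969e-07]
 [ 2.37138271e-01  9.71475908e-01  1.66051588e-05]
 [ 3.69840433e-06  1.61899286e-05 -1.00000000e+00]] [ 0.28278893 -0.5793655   1.35128066]
```

View pics/w2.png

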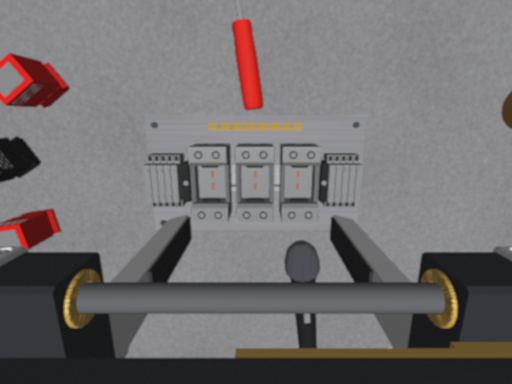

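The wrist view shows the whole plate: screws at (154,125), (356,125) and (164,222), and holders centred near (212,182), (255,182) and (298,182). I'll enlarge it to measure.

Run:
```python
from h import *
import pickle
c=pickle.load(open('w2.pkl','rb'))
im=cv2.resize(c['color'][110:235,180:330],(750,625)[0:2],interpolation=cv2.INTER_CUBIC)[:600]
cv2.imwrite('pics/w2c.png',im[:,:,::-1])
a=c['color'].astype(int); m=((a[...,0]-a[...,2]>50)&(a[...,0]-a[...,1]>50)).astype(np.uint8); m[:150]=0;m[200:]=0;m[:,:200]=0;m[:,310:]=0
n,_,st,ce=cv2.connectedComponentsWithStats(m)
for i in range(1,n):print(st[i],ce[i],onz(c,*ce[i],.032).round(4))
for p in((154,125),(356,125),(164,222)):print(onz(c,*p,.003).round(4))
```

```text
[212 172   1   4   4] [212.  173.5] [ 0.5766 -0.0524  0.032 ]
[254 172   2   4   6] [254.66666667 173.5       ] [ 5.894e-01 -1.000e-04  3.200e-02]
[297 172   2   4   8] [297.5 173.5] [0.6022 0.0525 0.032 ]
[212 184   2   4   7] [212.57142857 185.28571429] [ 0.5915 -0.056   0.032 ]
[255 184   1   5   5] [255. 186.] [ 0.6052 -0.0036  0.032 ]
[297 184   1   5   5] [297. 186.] [0.6179 0.0485 0.032 ]
[ 0.5007 -0.1145  0.003 ]
[0.5634 0.1428 0.003 ]
[ 0.6323 -0.1448  0.003 ]
```

View pics/w2c.png

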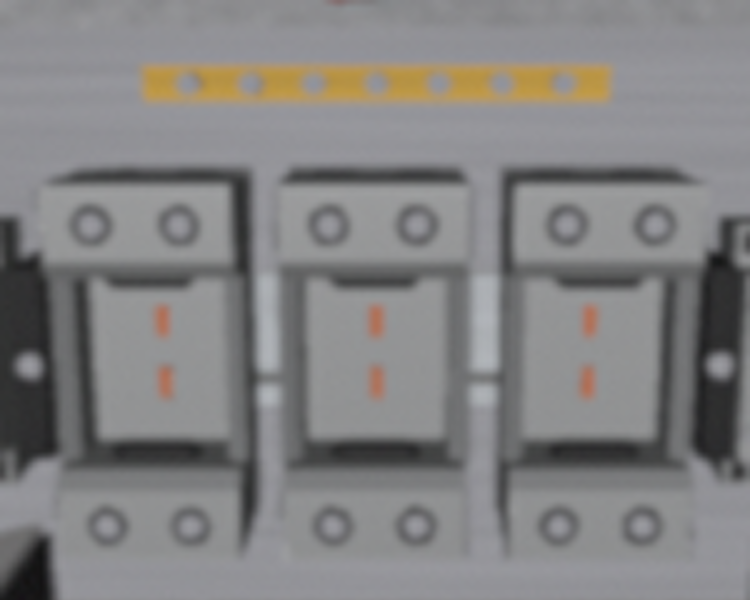

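Run:
```python
from h import *
import pickle
c=pickle.load(open('w2.pkl','rb'))
f=lambda p:np.array(p)/5+[180,110]-.4
for n,H in(('L',[(91,226),(179,225),(108,526),(191,526)]),('M',[(329,226),(417,225),(333,527),(416,526)]),('R',[(567,225),(655,225),(559,526),(642,525)])):
    P=np.array([onz(c,*f(p),.063) for p in H]); d=P[2:].mean(0)-P[:2].mean(0); e=P[[1,3]].mean(0)-P[[0,2]].mean(0)
    print(n,P.mean(0).round(4),np.linalg.norm(d).round(4),np.degrees(np.arctan2(d[1],d[0])).round(2),np.linalg.norm(e).round(4),np.degrees(np.arctan2(e[1],e[0])).round(2))
F=[((163,321),(167,382)),((377,321),(377,382)),((590,321),(587,382))]
for a,b in F: print(onz(c,*f((np.array(a)+b)/2),.032).round(4))
```

```text
L [ 0.5847 -0.0542  0.063 ] 0.0719 -13.62 0.0199 76.61
M [ 0.5975 -0.0019  0.063 ] 0.072 -13.72 0.0199 76.97
R [0.6102 0.0506 0.063 ] 0.0719 -13.62 0.0199 76.65
[ 0.5847 -0.054   0.032 ]
[ 0.5975 -0.0017  0.032 ]
[0.6102 0.0505 0.032 ]
```

Call:
apply_moves([
  {"x":2.6,"y":-46,"z":0,"roll":0},
  {"x":2.6,"y":-46,"z":0,"roll":0},
  {"x":2.6,"y":-46,"z":0,"roll":0},
  {"x":2.6,"y":-46,"z":0,"roll":0},
  {"x":2.6,"y":-46,"z":0,"roll":0},
  {"x":2.6,"y":-46,"z":0,"roll":0},
  {"x":2.6,"y":-46,"z":0,"roll":0},
  {"x":0,"y":0,"z":0,"roll":-0.138},
  {"x":0,"y":0,"z":0,"roll":-0.138},
  {"x":0,"y":0,"z":0,"roll":-0.138},
])

```text
t: 3.15
eef_pos: [0.5025, -0.3038, 0.4047]
tool_rot: [[-0.984, -0.179, -0.0], [-0.179, 0.984, -0.0], [0.0, -0.0, -1.0]]
force: [-0.5, -0.4, 1.0]
grip_width: 0.0942
finger_force: 0.0
```

Call:
apply_moves([
  {"x":0,"y":0,"z":0,"roll":-0.139},
  {"x":0,"y":0,"z":0,"roll":0},
  {"x":0,"y":0,"z":0,"roll":0},
  {"x":0,"y":0,"z":0,"roll":0},
])

```text
t: 3.55
eef_pos: [0.5026, -0.3036, 0.4047]
tool_rot: [[-0.952, -0.306, -0.0], [-0.306, 0.952, -0.0], [0.0, -0.0, -1.0]]
force: [0.4, 0.7, -0.5]
grip_width: 0.0941
finger_force: 0.0
```

Run:
```python
from h import *
import pickle
c=cam('wrist'); pickle.dump(c,open('w3.pkl','wb'))
s=robot.state();print(s['t'],s['eef_pos'],s['tool_rot'],s['force'])
u,v=map(int,proj(c,[.502,-.304,.064]));print(u,v)
im=cv2.resize(c['color'][v-50:v+50,u-65:u+65],(780,600),interpolation=cv2.INTER_CUBIC)
cv2.imwrite('pics/w3c.png',im[:,:,::-1])
w=c['color'][v-40:v+40,u-40:u+40].astype(int)
m=((w.min(2)>115)&(w.max(2)-w.min(2)<25)).astype(np.uint8)
lab=cv2.connectedComponents(m)[1]; k=lab[40,40]
if k:
    cs,_=cv2.findContours((lab==k).astype(np.uint8),cv2.RETR_EXTERNAL,cv2.CHAIN_APPROX_NONE); r=cv2.minAreaRect(cs[0]); b=cv2.boxPoints(r)+[u-40,v-40]
    P=np.array([onz(c,*p,.064) for p in b]); print(b.round(1),P.round(4),P.mean(0))
```

```text
3.6 [ 0.5026066  -0.30358135  0.4046944 ] [[-9.51627995e-01 -3.07252593e-01 -5.14466487e-05]
 [-3.07252591e-01  9.51627996e-01 -4.24424024e-05]
 [ 6.19986094e-05 -2.45822621e-05 -9.99999998e-01]] [-0.63367103 -0.29787346 -0.6623609 ]
259 182
[[252. 166.]
 [270. 166.]
 [270. 191.]
 [252. 191.]] [[ 0.4864 -0.3178  0.064 ]
 [ 0.4801 -0.2983  0.064 ]
 [ 0.5081 -0.289   0.064 ]
 [ 0.5145 -0.3089  0.064 ]] [ 0.49729603 -0.30348791  0.064     ]
```

View pics/w3c.png

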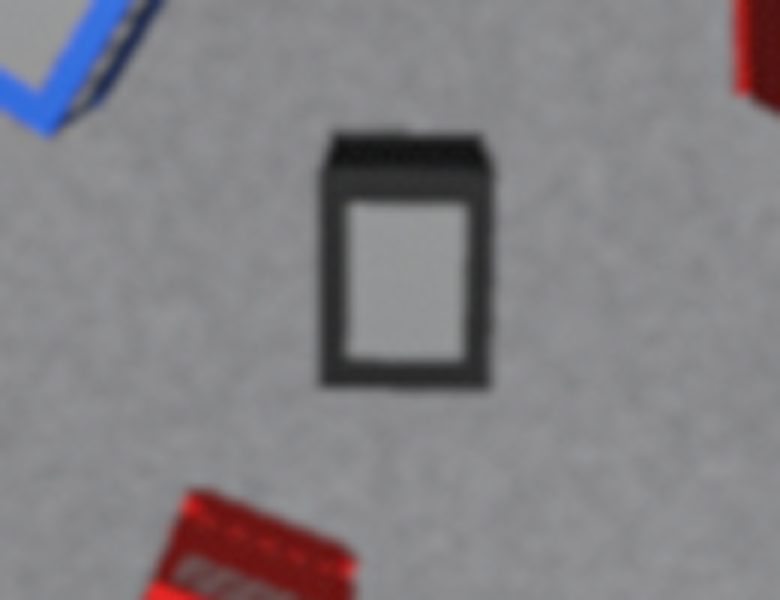

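The close crop confirms the black cartridge. Its top face spans crop columns 323-492 and rows 168-386, with edges parallel to the tool. It sits at tool x +6.2 and y +1.5 mm.

Call:
apply_moves([
  {"x":6,"y":1.5,"z":0,"roll":0},
  {"x":0,"y":0,"z":35,"roll":0},
  {"x":0,"y":0,"z":35,"roll":0},
  {"x":0,"y":0,"z":35,"roll":0},
  {"x":0,"y":0,"z":30,"roll":0},
  {"x":0,"y":0,"z":20,"roll":0},
  {"x":0,"y":0,"z":16,"roll":0},
  {"x":0,"y":0,"z":0,"roll":0},
  {"x":0,"y":0,"z":0,"roll":0},
], fingers=64, newtons=30)

```text
t: 4.5
eef_pos: [0.4962, -0.3043, 0.2341]
tool_rot: [[-0.951, -0.309, -0.0], [-0.309, 0.951, -0.0], [0.0, -0.0, -1.0]]
force: [0.5, -0.7, 0.2]
grip_width: 0.064
finger_force: 0.0
```

Call:
apply_moves([
  {"x":0,"y":0,"z":0,"roll":0},
  {"x":0,"y":0,"z":0,"roll":0},
  {"x":0,"y":0,"z":0,"roll":0},
  {"x":0,"y":0,"z":0,"roll":0},
  {"x":0,"y":0,"z":0,"roll":0},
  {"x":0,"y":0,"z":0,"roll":0},
  {"x":0,"y":0,"z":0,"roll":0},
  {"x":0,"y":0,"z":0,"roll":0},
], fingers=20, newtons=45)

```text
t: 5.3
eef_pos: [0.4965, -0.3042, 0.234]
tool_rot: [[-0.951, -0.31, 0.0], [-0.31, 0.951, -0.0], [-0.0, -0.0, -1.0]]
force: [-1.5, 1.3, 6.4]
grip_width: 0.0337
finger_force: 44.9
```

Run:
```python
from h import *
s=robot.state();print(s)
```

```text
{'t': 5.3, 'joint_pos': array([ 0.19358794,  0.5025768 ,  0.31361845,  1.96538336, -0.23094832,
        0.70729819,  2.53323111]), 'joint_vel': array([-1.85296081e-03, -9.16900220e-04,  5.51337094e-05,  4.00238409e-04,
       -1.25511053e-03,  8.14688054e-04,  4.69584419e-04]), 'joint_efforts': array([ 2.27635740e-01, -8.16016388e+01,  9.20399755e+00, -3.09104061e+01,
        1.46182808e-01, -4.70612403e-01, -2.99542537e-02]), 'eef_pos': array([ 0.49649349, -0.30420163,  0.23402684]), 'tool_rot': array([[-9.50757974e-01, -3.09934009e-01,  4.30122013e-04],
       [-3.09934064e-01,  9.50758051e-01, -6.61201033e-05],
       [-3.88449098e-04, -1.96173679e-04, -9.99999905e-01]]), 'force': array([-1.54402005,  1.29344615,  6.35326411]), 'torque': array([0.39925015, 0.25150557, 0.01341639]), 'finger_force': 44.88561809062958, 'grip_width': 0.033705934598650664}
```

Call:
apply_moves([
  {"x":0,"y":0,"z":-10,"roll":0},
  {"x":0,"y":0,"z":-25,"roll":0},
  {"x":0,"y":0,"z":-35,"roll":0},
  {"x":0,"y":0,"z":-35,"roll":0},
  {"x":0,"y":0,"z":-25,"roll":0.138},
  {"x":0,"y":0,"z":0,"roll":0.138},
  {"x":0,"y":0,"z":0,"roll":0.138},
  {"x":0,"y":0,"z":0,"roll":0.139},
  {"x":0,"y":0,"z":0,"roll":0},
  {"x":0,"y":0,"z":0,"roll":0},
])

```text
t: 6.3
eef_pos: [0.4964, -0.304, 0.3639]
tool_rot: [[-0.973, 0.231, -0.0], [0.231, 0.973, -0.0], [0.0, -0.0, -1.0]]
force: [-0.0, 0.8, -2.0]
grip_width: 0.0335
finger_force: 44.9
```

Call:
apply_moves([
  {"x":-2.8,"y":25.7,"z":0,"roll":0},
  {"x":-4,"y":42,"z":0,"roll":0},
  {"x":-4,"y":42,"z":0,"roll":0},
  {"x":-4,"y":42,"z":0,"roll":0},
  {"x":-4,"y":42,"z":0,"roll":0},
  {"x":-4,"y":42,"z":0,"roll":0},
  {"x":-2,"y":42,"z":0,"roll":0},
  {"x":-2,"y":40,"z":0,"roll":0},
  {"x":0,"y":0,"z":0,"roll":0},
  {"x":0,"y":0,"z":0,"roll":0},
])

```text
t: 7.3
eef_pos: [0.5973, -0.001, 0.3636]
tool_rot: [[-0.973, 0.231, -0.0], [0.231, 0.973, -0.0], [0.0, -0.0, -1.0]]
force: [-1.2, -0.4, -1.5]
grip_width: 0.0338
finger_force: 44.9
```

Call:
apply_moves([
  {"x":0,"y":0,"z":0,"roll":0},
])

```text
t: 7.4
eef_pos: [0.597, -0.0029, 0.3637]
tool_rot: [[-0.972, 0.235, -0.0], [0.235, 0.972, -0.0], [0.0, -0.001, -1.0]]
force: [-0.3, 0.2, -1.9]
grip_width: 0.0339
finger_force: 44.9
```

Run:
```python
from h import *
c=cam('wrist'); s=robot.state();R=s['tool_rot'];p=s['eef_pos'];print(s['t'],p,R,s['force'],s['torque'],s['joint_pos'],s['grip_width'])
print('deg',np.degrees(np.arctan2(R[1,1],R[0,1])))
for h in([.5975,-.0018],[.6102,.0506],[.5847,-.0542]): print((R.T@(np.r_[h,p[2]]-p)*1000).round(2))
im=c['color'][100:260,160:360]; cv2.imwrite('pics/w4.png',cv2.resize(im,(750,600),interpolation=cv2.INTER_CUBIC)[:,:,::-1])
```

```text
7.45 [ 0.596999   -0.00316573  0.36380629] [[-9.71742434e-01  2.36043717e-01 -7.59794588e-05]
 [ 2.36043728e-01  9.71742354e-01 -3.94355415e-04]
 [-1.92526598e-05 -4.01146366e-04 -9.99999919e-01]] [ 0.12969857 -0.05599864 -2.14458714] [ 0.01687888 -0.03145661  0.02908841] [-0.41009688  0.35589758  0.38701365  1.84470668 -0.15947628  0.97141414
  1.37782543] 0.03368640416574742
deg 76.34684459384317
[-0.16  1.45 -0.  ]
[-1.400e-01  5.536e+01 -2.000e-02]
[-9.00e-02 -5.25e+01  2.00e-02]
```

View pics/w4.png

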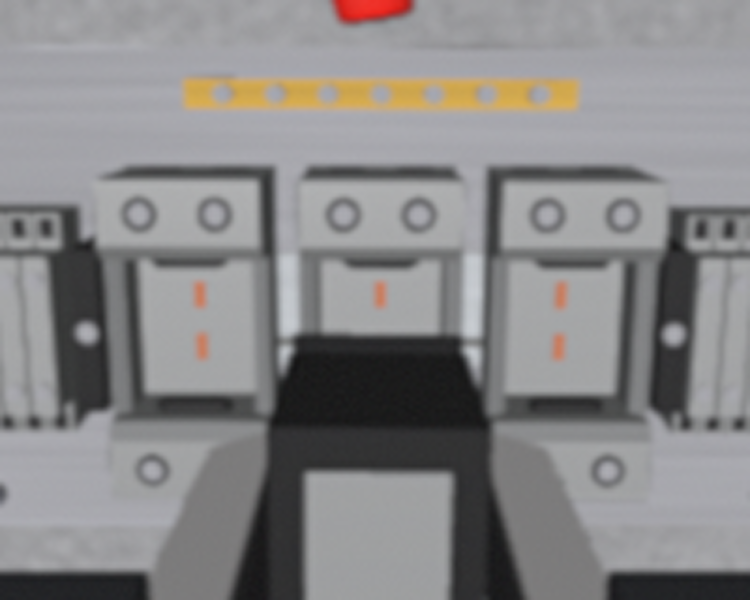

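The view shows the held cartridge at column 380, in line with the middle pocket at column 381. The catches are clear, so I'll shift slightly and go down.

Call:
apply_moves([
  {"x":0,"y":0.5,"z":20,"roll":0},
  {"x":0,"y":0,"z":25,"roll":0},
  {"x":0,"y":0,"z":15,"roll":0},
  {"x":0,"y":0,"z":0,"roll":0},
  {"x":0,"y":0,"z":0,"roll":0},
  {"x":0,"y":0,"z":4,"roll":0},
  {"x":0,"y":0,"z":4,"roll":0},
  {"x":0,"y":0,"z":0,"roll":0},
])

```text
t: 8.25
eef_pos: [0.5973, -0.0012, 0.2956]
tool_rot: [[-0.972, 0.235, -0.0], [0.235, 0.972, 0.0], [0.0, 0.0, -1.0]]
force: [-0.0, 0.1, -1.2]
grip_width: 0.0335
finger_force: 44.9
```

Call:
apply_moves([
  {"x":0,"y":0,"z":3,"roll":0},
  {"x":0,"y":0,"z":3,"roll":0},
  {"x":0,"y":0,"z":0,"roll":0},
])

```text
t: 8.55
eef_pos: [0.5973, -0.0012, 0.2893]
tool_rot: [[-0.972, 0.236, -0.001], [0.236, 0.972, -0.0], [0.001, -0.0, -1.0]]
force: [0.2, -0.7, -1.8]
grip_width: 0.0334
finger_force: 44.9
```

Call:
apply_moves([
  {"x":0,"y":0,"z":2,"roll":0},
  {"x":0,"y":0,"z":2,"roll":0},
  {"x":0,"y":0,"z":2,"roll":0},
  {"x":0,"y":0,"z":0,"roll":0},
])

```text
t: 8.95
eef_pos: [0.5973, -0.0012, 0.2834]
tool_rot: [[-0.972, 0.236, -0.0], [0.236, 0.972, -0.0], [0.0, -0.0, -1.0]]
force: [0.7, -0.5, -2.3]
grip_width: 0.0337
finger_force: 44.9
```

Call:
apply_moves([
  {"x":0,"y":0,"z":1,"roll":0},
  {"x":0,"y":0,"z":1,"roll":0},
  {"x":0,"y":0,"z":0,"roll":0},
])

```text
t: 9.25
eef_pos: [0.5973, -0.0012, 0.2816]
tool_rot: [[-0.972, 0.236, -0.0], [0.236, 0.972, -0.0], [0.0, -0.0, -1.0]]
force: [-0.4, 0.1, -1.8]
grip_width: 0.0338
finger_force: 44.9
```

Call:
apply_moves([
  {"x":0,"y":0,"z":1,"roll":0},
  {"x":0,"y":0,"z":0,"roll":0},
])

```text
t: 9.45
eef_pos: [0.5973, -0.0012, 0.2806]
tool_rot: [[-0.972, 0.236, -0.0], [0.236, 0.972, -0.0], [0.0, -0.0, -1.0]]
force: [-1.4, 0.5, -1.9]
grip_width: 0.034
finger_force: 44.9
```

Call:
apply_moves([
  {"x":0,"y":0,"z":1,"roll":0},
  {"x":0,"y":0,"z":0,"roll":0},
])

```text
t: 9.65
eef_pos: [0.5974, -0.0012, 0.2797]
tool_rot: [[-0.972, 0.236, 0.0], [0.236, 0.972, -0.0], [-0.0, -0.0, -1.0]]
force: [-0.8, -0.1, -1.7]
grip_width: 0.0336
finger_force: 44.9
```

Call:
apply_moves([
  {"x":0,"y":0,"z":0.5,"roll":0},
  {"x":0,"y":0,"z":0,"roll":0},
])

```text
t: 9.85
eef_pos: [0.5974, -0.0013, 0.2792]
tool_rot: [[-0.972, 0.236, 0.0], [0.236, 0.972, -0.0], [-0.0, -0.0, -1.0]]
force: [-0.2, 0.7, 0.6]
grip_width: 0.0336
finger_force: 44.9
```

Call:
apply_moves([
  {"x":0,"y":0,"z":0.5,"roll":0},
  {"x":0,"y":0,"z":0,"roll":0},
])

```text
t: 10.05
eef_pos: [0.5974, -0.0012, 0.2786]
tool_rot: [[-0.972, 0.236, -0.0], [0.236, 0.972, -0.0], [-0.0, -0.0, -1.0]]
force: [0.7, 0.1, -0.7]
grip_width: 0.0334
finger_force: 44.9
```

Call:
apply_moves([
  {"x":0,"y":0,"z":1,"roll":0},
  {"x":0,"y":0,"z":0,"roll":0},
])

```text
t: 10.25
eef_pos: [0.5974, -0.0012, 0.2776]
tool_rot: [[-0.972, 0.236, -0.0], [0.236, 0.972, -0.0], [0.0, -0.0, -1.0]]
force: [-0.0, -0.1, -0.2]
grip_width: 0.0337
finger_force: 44.9
```

Call:
apply_moves([
  {"x":0,"y":0,"z":1,"roll":0},
  {"x":0,"y":0,"z":0,"roll":0},
])

```text
t: 10.45
eef_pos: [0.5973, -0.0012, 0.2765]
tool_rot: [[-0.972, 0.236, -0.0], [0.236, 0.972, -0.0], [0.0, -0.0, -1.0]]
force: [-0.9, -0.9, -1.1]
grip_width: 0.0338
finger_force: 44.9
```

Call:
apply_moves([
  {"x":0,"y":0,"z":1,"roll":0},
  {"x":0,"y":0,"z":0,"roll":0},
])

```text
t: 10.65
eef_pos: [0.5973, -0.0012, 0.2755]
tool_rot: [[-0.972, 0.236, -0.0], [0.236, 0.972, -0.0], [0.0, -0.0, -1.0]]
force: [0.6, -0.3, -2.1]
grip_width: 0.0338
finger_force: 44.9
```

Call:
apply_moves([
  {"x":0,"y":0,"z":1,"roll":0},
  {"x":0,"y":0,"z":0,"roll":0},
])

```text
t: 10.85
eef_pos: [0.5973, -0.0012, 0.2745]
tool_rot: [[-0.972, 0.236, -0.0], [0.236, 0.972, -0.0], [0.0, -0.0, -1.0]]
force: [-0.3, -1.1, -3.2]
grip_width: 0.0336
finger_force: 44.9
```

Call:
apply_moves([
  {"x":0,"y":0,"z":1,"roll":0},
  {"x":0,"y":0,"z":0,"roll":0},
])

```text
t: 11.05
eef_pos: [0.5973, -0.0013, 0.2735]
tool_rot: [[-0.972, 0.236, -0.0], [0.236, 0.972, -0.0], [0.0, -0.0, -1.0]]
force: [0.0, 0.5, -3.0]
grip_width: 0.0338
finger_force: 44.9
```

Call:
apply_moves([
  {"x":0,"y":0,"z":1,"roll":0},
  {"x":0,"y":0,"z":0,"roll":0},
])

```text
t: 11.25
eef_pos: [0.5973, -0.0012, 0.2726]
tool_rot: [[-0.972, 0.236, -0.0], [0.236, 0.972, -0.0], [0.0, -0.0, -1.0]]
force: [0.0, 0.3, -1.5]
grip_width: 0.0338
finger_force: 44.9
```

Call:
apply_moves([
  {"x":0,"y":0,"z":1,"roll":0},
  {"x":0,"y":0,"z":0,"roll":0},
])

```text
t: 11.45
eef_pos: [0.5973, -0.0012, 0.2715]
tool_rot: [[-0.972, 0.236, -0.0], [0.236, 0.972, -0.0], [0.0, -0.0, -1.0]]
force: [0.3, -0.5, -3.3]
grip_width: 0.034
finger_force: 44.9
```

Call:
apply_moves([
  {"x":0,"y":0,"z":1,"roll":0},
  {"x":0,"y":0,"z":0,"roll":0},
])

```text
t: 11.65
eef_pos: [0.5973, -0.0012, 0.2705]
tool_rot: [[-0.972, 0.236, -0.0], [0.236, 0.972, -0.0], [0.0, -0.0, -1.0]]
force: [0.0, 0.1, -3.2]
grip_width: 0.0334
finger_force: 44.9
```

Call:
apply_moves([
  {"x":0,"y":0,"z":1,"roll":0},
  {"x":0,"y":0,"z":0,"roll":0},
])

```text
t: 11.85
eef_pos: [0.5973, -0.0012, 0.2695]
tool_rot: [[-0.972, 0.236, -0.0], [0.236, 0.972, -0.0], [0.0, -0.0, -1.0]]
force: [0.2, 0.1, -4.0]
grip_width: 0.0339
finger_force: 44.9
```

The cartridge slid past the catches at well under 5 N, which marks a tired holder. I'll confirm that while drawing it out gently.

Call:
apply_moves([
  {"x":0,"y":0,"z":-2,"roll":0},
  {"x":0,"y":0,"z":-1,"roll":0},
])

```text
t: 12.05
eef_pos: [0.5974, -0.0012, 0.2728]
tool_rot: [[-0.972, 0.236, -0.0], [0.236, 0.972, -0.0], [0.0, -0.0, -1.0]]
force: [-0.5, 0.0, -3.0]
grip_width: 0.0334
finger_force: 44.9
```

Call:
apply_moves([
  {"x":0,"y":0,"z":-1,"roll":0},
  {"x":0,"y":0,"z":-1,"roll":0},
])

```text
t: 12.25
eef_pos: [0.5974, -0.0012, 0.2749]
tool_rot: [[-0.972, 0.236, 0.0], [0.236, 0.972, -0.0], [-0.0, 0.0, -1.0]]
force: [0.2, 0.2, -3.1]
grip_width: 0.0338
finger_force: 44.9
```

Call:
apply_moves([
  {"x":0,"y":0,"z":-1,"roll":0},
  {"x":0,"y":0,"z":-1,"roll":0},
])

```text
t: 12.45
eef_pos: [0.5974, -0.0013, 0.2768]
tool_rot: [[-0.972, 0.236, 0.0], [0.236, 0.972, -0.0], [-0.0, -0.0, -1.0]]
force: [-0.5, 0.2, -1.2]
grip_width: 0.034
finger_force: 44.9
```

Call:
apply_moves([
  {"x":0,"y":0,"z":-2,"roll":0},
  {"x":0,"y":0,"z":-2,"roll":0},
])

```text
t: 12.65
eef_pos: [0.5974, -0.0012, 0.2809]
tool_rot: [[-0.972, 0.236, -0.0], [0.236, 0.972, -0.0], [0.0, -0.0, -1.0]]
force: [-0.8, 0.7, -2.8]
grip_width: 0.0339
finger_force: 44.9
```

The middle holder is tired: it let go at about 1-2 N. Next is the neighbour 54 mm along tool +y.

Call:
apply_moves([
  {"x":0,"y":0,"z":-10,"roll":0},
  {"x":0,"y":0,"z":-18,"roll":0},
  {"x":0,"y":18,"z":0,"roll":0},
  {"x":0,"y":24,"z":0,"roll":0},
  {"x":0,"y":12,"z":0,"roll":0},
  {"x":0,"y":0,"z":0,"roll":0},
  {"x":0,"y":0,"z":0,"roll":0},
  {"x":0,"y":0,"z":0,"roll":0},
])

```text
t: 13.45
eef_pos: [0.61, 0.0503, 0.3086]
tool_rot: [[-0.972, 0.237, -0.0], [0.237, 0.972, -0.0], [0.0, -0.001, -1.0]]
force: [-0.5, -0.3, -1.6]
grip_width: 0.0337
finger_force: 44.9
```

Call:
apply_moves([
  {"x":0,"y":0,"z":8,"roll":0},
  {"x":0,"y":0,"z":8,"roll":0},
  {"x":0,"y":0,"z":4,"roll":0},
  {"x":0,"y":0,"z":0,"roll":0},
])

```text
t: 13.85
eef_pos: [0.6098, 0.051, 0.2876]
tool_rot: [[-0.972, 0.236, -0.002], [0.236, 0.972, -0.0], [0.001, -0.001, -1.0]]
force: [-0.6, 0.1, -1.9]
grip_width: 0.0337
finger_force: 44.9
```

Call:
apply_moves([
  {"x":0,"y":0,"z":2,"roll":0},
  {"x":0,"y":0,"z":2,"roll":0},
  {"x":0,"y":0,"z":2,"roll":0},
  {"x":0,"y":0,"z":0,"roll":0},
])

```text
t: 14.25
eef_pos: [0.6101, 0.0512, 0.2825]
tool_rot: [[-0.972, 0.236, -0.0], [0.236, 0.972, -0.0], [0.0, -0.0, -1.0]]
force: [-0.2, 0.4, -2.4]
grip_width: 0.0338
finger_force: 44.9
```

Call:
apply_moves([
  {"x":0,"y":0,"z":1,"roll":0},
  {"x":0,"y":0,"z":1,"roll":0},
  {"x":0,"y":0,"z":0,"roll":0},
])

```text
t: 14.55
eef_pos: [0.61, 0.0513, 0.2806]
tool_rot: [[-0.972, 0.236, -0.0], [0.236, 0.972, 0.0], [0.0, -0.0, -1.0]]
force: [-1.4, -0.0, -0.5]
grip_width: 0.0337
finger_force: 44.9
```

Call:
apply_moves([
  {"x":0,"y":0,"z":1,"roll":0},
  {"x":0,"y":0,"z":0,"roll":0},
])

```text
t: 14.75
eef_pos: [0.6102, 0.0512, 0.2799]
tool_rot: [[-0.972, 0.236, 0.0], [0.236, 0.972, 0.0], [-0.0, 0.0, -1.0]]
force: [-1.2, 0.2, 2.9]
grip_width: 0.0334
finger_force: 44.9
```

Call:
apply_moves([
  {"x":0,"y":0,"z":0.5,"roll":0},
  {"x":0,"y":0,"z":0,"roll":0},
])

```text
t: 14.95
eef_pos: [0.6103, 0.0512, 0.2795]
tool_rot: [[-0.972, 0.236, 0.001], [0.236, 0.972, 0.0], [-0.001, 0.0, -1.0]]
force: [-1.9, -0.0, 5.0]
grip_width: 0.0337
finger_force: 44.9
```

Call:
apply_moves([
  {"x":0,"y":0,"z":0.5,"roll":0},
  {"x":0,"y":0,"z":0,"roll":0},
])

```text
t: 15.15
eef_pos: [0.6104, 0.0511, 0.2791]
tool_rot: [[-0.972, 0.236, 0.001], [0.236, 0.972, 0.0], [-0.001, 0.0, -1.0]]
force: [-0.6, -0.5, 6.0]
grip_width: 0.0334
finger_force: 44.9
```

Call:
apply_moves([
  {"x":0,"y":0,"z":0.5,"roll":0},
  {"x":0,"y":0,"z":0,"roll":0},
])

```text
t: 15.35
eef_pos: [0.6105, 0.0511, 0.2787]
tool_rot: [[-0.972, 0.236, 0.001], [0.236, 0.972, 0.0], [-0.001, 0.0, -1.0]]
force: [-1.0, -1.3, 6.7]
grip_width: 0.0338
finger_force: 44.9
```

Call:
apply_moves([
  {"x":0,"y":0,"z":0.5,"roll":0},
  {"x":0,"y":0,"z":0,"roll":0},
])

```text
t: 15.55
eef_pos: [0.6105, 0.0511, 0.2782]
tool_rot: [[-0.972, 0.236, 0.001], [0.236, 0.972, 0.0], [-0.001, 0.0, -1.0]]
force: [-1.3, -0.3, 7.5]
grip_width: 0.0337
finger_force: 44.9
```

Call:
apply_moves([
  {"x":0,"y":0,"z":0.5,"roll":0},
  {"x":0,"y":0,"z":0,"roll":0},
])

```text
t: 15.75
eef_pos: [0.6105, 0.0511, 0.2777]
tool_rot: [[-0.972, 0.236, 0.001], [0.236, 0.972, 0.0], [-0.001, 0.0, -1.0]]
force: [-1.6, 0.1, 7.1]
grip_width: 0.0338
finger_force: 44.9
```

Call:
apply_moves([
  {"x":0,"y":0,"z":1,"roll":0},
  {"x":0,"y":0,"z":0,"roll":0},
])

```text
t: 15.95
eef_pos: [0.6104, 0.0511, 0.2766]
tool_rot: [[-0.972, 0.236, 0.001], [0.236, 0.972, 0.0], [-0.001, 0.0, -1.0]]
force: [-0.5, -1.3, 4.5]
grip_width: 0.0335
finger_force: 44.9
```

Call:
apply_moves([
  {"x":0,"y":0,"z":1,"roll":0},
  {"x":0,"y":0,"z":0,"roll":0},
])

```text
t: 16.15
eef_pos: [0.6102, 0.0512, 0.2752]
tool_rot: [[-0.972, 0.236, 0.0], [0.236, 0.972, -0.0], [-0.0, 0.0, -1.0]]
force: [-0.1, -0.9, 1.5]
grip_width: 0.0338
finger_force: 44.9
```

Call:
apply_moves([
  {"x":0,"y":0,"z":1,"roll":0},
  {"x":0,"y":0,"z":0,"roll":0},
])

```text
t: 16.35
eef_pos: [0.6101, 0.0513, 0.274]
tool_rot: [[-0.972, 0.236, -0.0], [0.236, 0.972, -0.0], [0.0, -0.0, -1.0]]
force: [-0.0, 0.1, 0.4]
grip_width: 0.0331
finger_force: 44.9
```

Call:
apply_moves([
  {"x":0,"y":0,"z":1,"roll":0},
  {"x":0,"y":0,"z":0,"roll":0},
])

```text
t: 16.55
eef_pos: [0.61, 0.0513, 0.2729]
tool_rot: [[-0.972, 0.236, -0.0], [0.236, 0.972, -0.0], [0.0, -0.0, -1.0]]
force: [-0.3, 0.1, -0.5]
grip_width: 0.0336
finger_force: 44.9
```

The push peaked at about 9 N and then clicked through, so this looks like the holder in order. Now I'll seat it home.

Call:
apply_moves([
  {"x":0,"y":0,"z":1.5,"roll":0},
  {"x":0,"y":0,"z":1.5,"roll":0},
  {"x":0,"y":0,"z":1.5,"roll":0},
  {"x":0,"y":0,"z":1,"roll":0},
  {"x":0,"y":0,"z":0,"roll":0},
])

```text
t: 17.05
eef_pos: [0.6101, 0.0513, 0.2674]
tool_rot: [[-0.972, 0.236, -0.0], [0.236, 0.972, -0.0], [0.0, -0.0, -1.0]]
force: [-0.3, 0.6, -2.1]
grip_width: 0.0338
finger_force: 44.9
```

Call:
apply_moves([
  {"x":0,"y":0,"z":1,"roll":0},
  {"x":0,"y":0,"z":0,"roll":0},
])

```text
t: 17.25
eef_pos: [0.6101, 0.0512, 0.2666]
tool_rot: [[-0.972, 0.236, -0.0], [0.236, 0.972, -0.0], [0.0, -0.0, -1.0]]
force: [-0.6, 1.1, -1.8]
grip_width: 0.0337
finger_force: 44.9
```

Call:
apply_moves([
  {"x":0,"y":0,"z":0.7,"roll":0},
  {"x":0,"y":0,"z":0,"roll":0},
])

```text
t: 17.45
eef_pos: [0.6102, 0.0512, 0.2661]
tool_rot: [[-0.972, 0.236, 0.0], [0.236, 0.972, 0.0], [-0.0, 0.0, -1.0]]
force: [0.1, -1.0, -0.3]
grip_width: 0.0338
finger_force: 44.9
```

Call:
apply_moves([
  {"x":0,"y":0,"z":0.7,"roll":0},
  {"x":0,"y":0,"z":0,"roll":0},
])

```text
t: 17.65
eef_pos: [0.6102, 0.0511, 0.266]
tool_rot: [[-0.972, 0.236, 0.0], [0.236, 0.972, 0.0], [-0.0, 0.0, -1.0]]
force: [-5.3, -0.6, 12.7]
grip_width: 0.0335
finger_force: 44.9
```

Call:
apply_moves([
  {"x":0,"y":0,"z":0.5,"roll":0},
  {"x":0,"y":0,"z":0,"roll":0},
  {"x":0,"y":0,"z":0,"roll":0},
])

```text
t: 17.95
eef_pos: [0.6102, 0.0511, 0.266]
tool_rot: [[-0.972, 0.236, 0.001], [0.236, 0.972, 0.001], [-0.0, 0.001, -1.0]]
force: [-8.0, -1.3, 20.2]
grip_width: 0.0334
finger_force: 44.9
```

Fully home: the height stops at 0.2660 while the force rises to 20 N. Now the tug.

Call:
apply_moves([
  {"x":0,"y":0,"z":-1,"roll":0},
  {"x":0,"y":0,"z":-1,"roll":0},
  {"x":0,"y":0,"z":-1,"roll":0},
  {"x":0,"y":0,"z":0,"roll":0},
])

```text
t: 18.35
eef_pos: [0.6101, 0.0513, 0.2677]
tool_rot: [[-0.972, 0.236, -0.0], [0.236, 0.972, -0.0], [0.0, -0.0, -1.0]]
force: [-0.8, -0.4, -1.9]
grip_width: 0.0333
finger_force: 44.9
```

Call:
apply_moves([
  {"x":0,"y":0,"z":-0.5,"roll":0},
  {"x":0,"y":0,"z":0,"roll":0},
])

```text
t: 18.55
eef_pos: [0.6101, 0.0512, 0.2682]
tool_rot: [[-0.972, 0.236, -0.0], [0.236, 0.972, -0.0], [0.0, -0.0, -1.0]]
force: [0.1, 0.5, -2.5]
grip_width: 0.0337
finger_force: 44.9
```

Call:
apply_moves([
  {"x":0,"y":0,"z":-0.3,"roll":0},
  {"x":0,"y":0,"z":0,"roll":0},
])

```text
t: 18.75
eef_pos: [0.6101, 0.0513, 0.2685]
tool_rot: [[-0.972, 0.236, -0.0], [0.236, 0.972, -0.0], [0.0, -0.0, -1.0]]
force: [0.3, -0.3, -2.4]
grip_width: 0.0339
finger_force: 44.9
```

Call:
apply_moves([
  {"x":0,"y":0,"z":-0.3,"roll":0},
  {"x":0,"y":0,"z":0,"roll":0},
])

```text
t: 18.95
eef_pos: [0.61, 0.0513, 0.2686]
tool_rot: [[-0.972, 0.236, -0.0], [0.236, 0.972, -0.0], [0.0, -0.0, -1.0]]
force: [-0.1, -0.5, -5.4]
grip_width: 0.0339
finger_force: 44.9
```

Call:
apply_moves([
  {"x":0,"y":0,"z":-0.3,"roll":0},
  {"x":0,"y":0,"z":0,"roll":0},
])

```text
t: 19.15
eef_pos: [0.6099, 0.0513, 0.2688]
tool_rot: [[-0.972, 0.235, -0.001], [0.235, 0.972, -0.0], [0.001, -0.0, -1.0]]
force: [0.9, -0.6, -12.0]
grip_width: 0.034
finger_force: 44.9
```

Call:
apply_moves([
  {"x":0,"y":0,"z":-0.2,"roll":0},
  {"x":0,"y":0,"z":0,"roll":0},
])

```text
t: 19.35
eef_pos: [0.6099, 0.0513, 0.2689]
tool_rot: [[-0.972, 0.235, -0.001], [0.235, 0.972, -0.0], [0.001, -0.0, -1.0]]
force: [1.1, -0.2, -16.1]
grip_width: 0.0339
finger_force: 44.9
```

That is about 14 N net, so I'll back off to about 10 N and hold.

Call:
apply_moves([
  {"x":0,"y":0,"z":0.2,"roll":0},
  {"x":0,"y":0,"z":0,"roll":0},
  {"x":0,"y":0,"z":0,"roll":0},
])

```text
t: 19.65
eef_pos: [0.6099, 0.0513, 0.2689]
tool_rot: [[-0.972, 0.236, -0.001], [0.236, 0.972, -0.0], [0.001, -0.0, -1.0]]
force: [-0.0, 0.5, -16.6]
grip_width: 0.0335
finger_force: 44.9
```

Call:
apply_moves([
  {"x":0,"y":0,"z":0,"roll":0},
  {"x":0,"y":0,"z":0,"roll":0},
  {"x":0,"y":0,"z":0,"roll":0},
  {"x":0,"y":0,"z":0,"roll":0},
  {"x":0,"y":0,"z":0,"roll":0},
  {"x":0,"y":0,"z":0,"roll":0},
])

```text
t: 20.25
eef_pos: [0.61, 0.0512, 0.269]
tool_rot: [[-0.972, 0.236, -0.0], [0.236, 0.972, -0.0], [0.0, -0.0, -1.0]]
force: [-0.2, 1.1, -21.2]
grip_width: 0.0334
finger_force: 44.9
```

The force creeps up while holding because the controller integrates, but the catches still hold. I'll ease it down to about 10 N.

Call:
apply_moves([
  {"x":0,"y":0,"z":0.4,"roll":0},
  {"x":0,"y":0,"z":0,"roll":0},
])

```text
t: 20.45
eef_pos: [0.6102, 0.0512, 0.269]
tool_rot: [[-0.972, 0.236, 0.0], [0.236, 0.972, 0.0], [-0.0, 0.0, -1.0]]
force: [-1.2, -0.7, -14.6]
grip_width: 0.0335
finger_force: 44.9
```

Call:
apply_moves([
  {"x":0,"y":0,"z":0.15,"roll":0},
  {"x":0,"y":0,"z":0,"roll":0},
])

```text
t: 20.65
eef_pos: [0.6102, 0.0512, 0.2689]
tool_rot: [[-0.972, 0.236, 0.0], [0.236, 0.972, 0.0], [-0.0, 0.0, -1.0]]
force: [-2.2, 0.6, -10.6]
grip_width: 0.0337
finger_force: 44.9
```

Call:
apply_moves([
  {"x":0,"y":0,"z":0,"roll":0},
  {"x":0,"y":0,"z":0,"roll":0},
])

```text
t: 20.85
eef_pos: [0.6102, 0.0512, 0.2689]
tool_rot: [[-0.972, 0.236, 0.0], [0.236, 0.972, 0.0], [-0.0, 0.0, -1.0]]
force: [-2.4, 0.3, -8.1]
grip_width: 0.0337
finger_force: 44.9
```

The tug stayed above 8 N net for over 1.5 s and the catches held. Back home, then release.

Call:
apply_moves([
  {"x":0,"y":0,"z":1,"roll":0},
  {"x":0,"y":0,"z":1,"roll":0},
  {"x":0,"y":0,"z":0.7,"roll":0},
  {"x":0,"y":0,"z":0,"roll":0},
])

```text
t: 21.25
eef_pos: [0.6105, 0.0511, 0.2662]
tool_rot: [[-0.972, 0.236, 0.001], [0.236, 0.972, -0.0], [-0.001, 0.0, -1.0]]
force: [-0.6, -1.3, -1.6]
grip_width: 0.0337
finger_force: 44.9
```

Call:
apply_moves([
  {"x":0,"y":0,"z":0.3,"roll":0},
  {"x":0,"y":0,"z":0,"roll":0},
])

```text
t: 21.45
eef_pos: [0.6104, 0.0511, 0.2661]
tool_rot: [[-0.972, 0.236, 0.001], [0.236, 0.972, 0.0], [-0.001, 0.0, -1.0]]
force: [-0.8, -1.9, 4.0]
grip_width: 0.0334
finger_force: 44.9
```

Call:
apply_moves([
  {"x":0,"y":0,"z":0,"roll":0},
  {"x":0,"y":0,"z":0,"roll":0},
  {"x":0,"y":0,"z":0,"roll":0},
  {"x":0,"y":0,"z":0,"roll":0},
  {"x":0,"y":0,"z":0,"roll":0},
], fingers=54)

```text
t: 21.95
eef_pos: [0.6101, 0.0513, 0.2656]
tool_rot: [[-0.972, 0.236, -0.0], [0.236, 0.972, 0.0], [0.0, -0.0, -1.0]]
force: [-0.3, 0.9, -0.7]
grip_width: 0.0537
finger_force: 0.0
```

Call:
apply_moves([
  {"x":0,"y":0,"z":-10,"roll":0},
  {"x":0,"y":0,"z":-25,"roll":0},
  {"x":0,"y":0,"z":-35,"roll":0},
  {"x":0,"y":0,"z":-35,"roll":0},
  {"x":0,"y":0,"z":-25,"roll":0},
  {"x":0,"y":0,"z":0,"roll":0},
  {"x":0,"y":0,"z":0,"roll":0},
  {"x":0,"y":0,"z":0,"roll":0},
])

```text
t: 22.75
eef_pos: [0.6098, 0.0513, 0.395]
tool_rot: [[-0.972, 0.236, -0.001], [0.236, 0.972, -0.0], [0.001, -0.0, -1.0]]
force: [-0.1, 0.6, -0.6]
grip_width: 0.0544
finger_force: 0.0
```

Run:
```python
from h import *
c=cam('wrist'); s=cam('scene')
im=np.zeros((300,800,3),np.uint8)
im[:,:400]=cv2.resize(c['color'],(400,300)); im[:,400:]=cv2.resize(s['color'][155:245,200:320],(400,300),interpolation=cv2.INTER_CUBIC)
cv2.imwrite('pics/end.png',im[:,:,::-1]); st=robot.state(); print(st['t'],st['eef_pos'],st['force'],st['grip_width'])
x=np.array([.972,-.236,0])
print('expected top px', [np.round(proj(s,np.array([.6102,.0509,.096])+a*x*.022+b*np.array([.236,.972,0])*.017)) for a in(-1,1) for b in(-1,1)])
```

```text
22.85 [0.60986538 0.05129182 0.39468914] [-0.39907378  0.43499686  0.1504176 ] 0.05402105982956996
expected top px [array([275., 162.]), array([287., 157.]), array([285., 174.]), array([297., 169.])]
```

View pics/end.png

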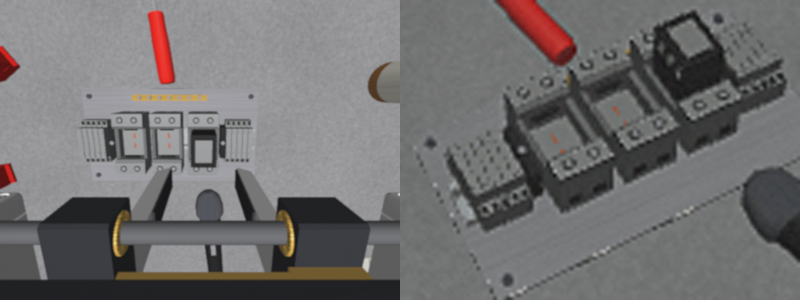

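The cartridge sits upright and home in the third holder (right half of the picture, about (690,50)). The gripper is clear and the other things are where they were, so I'm handing in.

```bash
python3 -c "
from rig import robot
print(robot.close_job())"
```

```text
the job is handed in; nothing more can be done
None
```

The cartridge is fully home and released in the +y-side end holder (as seen from the robot): it clicked in at about 9 N and held an upward tug of at least 8 N for over 1.5 s, which crept up to about 19 N before I eased it back; the middle holder proved tired, and the job is handed in.

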